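# Shift the tube shaker into third and start it

## Task

Set the tube shaker going in third: gently push the selector lever through its H-shaped gate with the fingertips (into the crossing, across to the right, then forward, away from you, until it is fully home in the third slot, the far right one), and only then press the round start button all the way down and let it come up again. Only push, do not grip or squeeze the lever, and leave the bottles, tubes and other things standing where they are. Left, right and forward are as seen by the robot facing the shaker.

Things in the scene. Friction and masses are not known exactly. Their poses are not given: they have to be found in the camera images.
- mixer: white bench-top tube shaker, fixed, 220 mm deep, 340 mm wide, top plate 92 mm above the bench. Origin: centre of its underside; x points to the far side, y to the left, z up. On top: lever and gate left of the middle; far right a round shaking head with capped tubes (92 mm across, 44 mm high); near right corner the start button; 70 mm left of the button a flat fixed dial (40 mm across), not used.
- gate (a point): centre of the gate's upper face, 100 mm above the bench: a metal plate 100 x 100 mm with an H-shaped opening, two slots running near-far and a crossing that joins their middles. First slot: far left; second: near left; third: far right; fourth: near right. The lever starts somewhere in the left slots and can cross only while joint selector is within 0.055 of zero.
- knob (a point): centre of the lever's black knob, 32 mm across, 48 mm tall (26 mm below this point to 22 mm above it), on a 10 mm steel rod. The lever tilts about a pivot 160 mm below this point, inside the housing: the knob moves 41 mm each way from above the gate's centre. 2 to 3 N at the knob moves it; it stays where it is left. Upright, this point is 172 mm above the bench.
- selector (a joint): near-far tilt of the lever, rad: 0 in the middle (in line with the crossing), +0.26 at the far stop (first and third slots), -0.26 at the near stop
- sel_across (a joint): left-right tilt of the lever, rad: -0.26 at the left stop (first and second slots), +0.26 at the right stop (third and fourth slots); between -0.2 and +0.2 the lever is in the crossing
- neutral_right (a point): where the knob's centre is when the lever stands at the right end of the crossing (fixed on the shaker; axes as the shaker's)
- third_slot (a point): where the knob's centre is when the lever is fully home in the third slot (fixed on the shaker; axes as the shaker's)
- start_top (a point): centre of the top face of the start button: a round plain grey push button 26 mm across in a dark 42 mm ring, its top 114 mm above the bench; it goes 6 mm straight down, needs about 5 N to go fully down and springs back
- start (a joint): travel of the start button, m: 0 up, 0.006 fully down
- bottle_s: small amber dropper bottle, 26 mm across and 62 mm tall, standing on the shaker's top plate at its near left corner. Loose, to be left alone. Origin: centre of its underside.
- bottle_m: amber dropper bottle, 32 mm across and 80 mm tall, standing on the bench left of the shaker. Loose, to be left alone. Origin: centre of its underside.
- bottle_l: amber dropper bottle, 38 mm across and 105 mm tall, standing on the bench right of the shaker. Loose, to be left alone. Origin: centre of its underside.
- tube_rack: white block 70 x 130 x 45 mm with four glass tubes that reach 95 mm, left of the shaker. Loose, to be left alone. Origin: centre of its underside.
- jar: closed jar, 52 mm across and 62 mm tall, right of the shaker. Loose, to be left alone. Origin: centre of its underside.
- beaker: open glass beaker, 60 mm across and 75 mm tall, right of the shaker. Loose, to be left alone. Origin: centre of its underside.
- case: flat metal sample case about 100 x 75 x 20 mm, on the bench in front of the shaker. Loose, to be left alone. Origin: centre of its underside.

How it is judged:
By the outcome, as a careful person would: the job done as asked, in the order asked, and still so for the second after the job is handed in, with the robot touching nothing.
It also fails if it takes over 66 s, if anything falls off the work surface, if the arm or the gripper's body presses on something with over 40 N, if the wrist force passes 120 N, or if a joint passes its speed limit or range.

## Robot

A 6-joint arm with a two-finger parallel gripper is mounted at the origin on the work surface. World frame = base frame: x ahead of the robot, y to its left, z up, the work surface at z = 0. Lengths are in m, angles in degrees, forces in N, time in s.
With the tool pointing down it reaches from about 0.425 to 0.95 m from the base axis. Payload 3.5 kg.
Tool frame: the origin (TCP) lies midway between the tips of the shut fingers; the grasp point (between the pads) lies 19 mm behind it; z points along the fingers, y is the line along which they close (so a half turn about z gives the same grasp; the last joint's range is limited). The gripper opens to 85 mm and grips with 20 to 120 N. Pads are 22 mm wide; open, the fingers measure 114 mm over their backs; the gripper's body (76 mm by 85 mm) begins 54 mm behind the grasp point. The pads swing forward as they close: fully open they stand 13 mm farther back than shut.
Start: joints at [-74.599, 16.404, 90.338, -0, 73.258, -8.594], TCP at [0.275, -0.617, 0.231] pointing down, gripper open.
Joint ranges: [-158.93, 158.93], [-51.34, 127.21], [12.03, 142.37], [-87.48, 267.48], [13.55, 161.25], [-162.69, 162.69]. Speed limits (degrees/s): [159.86, 159.86, 180, 180, 180, 180].

## Interface

Orientations are given as a 3x3 rotation matrix whose columns are the frame's x, y, z axes.
In Python, from plant import arm, fingers, optics, order, status gives the robot as it stands. The module is installed in compiled form; this text tells all that it offers. Calls block until the motion is done:
- arm.move_pose(position, orientation): joint-space move of the TCP to a pose.
- arm.line_to(position, orientation=None, rate=0.15, force_limit=None): straight line of the TCP; orientation=None keeps the orientation; rate is the mean speed in m/s. With force_limit (N) it stops when the force on the tool has changed by that much, and returns True; else False.
- arm.movej(angles): joint-space move.
- fingers.command_gripper(opening, squeeze=None): finger opening in m; squeeze is the grip in N (None keeps the last); returns when the fingers have stopped.
- arm.dwell(seconds).
- arm.inverse_kinematics(position, orientation): joint angles nearest the present ones, or None.
- optics.get_image(name): name is "scene" or "side" or "wrist"; returns a dict with "img" (420x560x3 uint8, red, green, blue), "range_z" (420x560 float32, m along the optical axis (not along the pixel's ray), 0 where there is no reading), "fx", "fy", "cx", "cy" (pixels), "R" (3x3) and "t" (3): a world point X has camera coordinates R X + t; the wrist camera has in their place "tool_from_camera" (4x4, takes a point from camera to tool coordinates, whose origin is the TCP and whose axes are the flange's). Camera axes: x right, y down, z forward; pixel columns grow to the right and rows downward; lengths in m; the calibration is good to about 2 mm. A picture is of the moment at which its call begins: read the wrist's pose just before it.
A pose or a line that the arm cannot do raises arm.MotionError and nothing moves.
- order.close_job(): hands the job in; it is judged then, once.
Readings, each from a call of its own:
- status.current_time(): time.
- status.current_q(): joint angles.
- status.current_qvel(): joint speeds.
- status.current_joint_efforts(): joint torques, N m.
- status.current_eef_pos(): TCP position.
- status.current_tool_rot(): TCP orientation.
- status.current_wrist_force(): force on the tool from outside, world axes, zero at the start.
- status.current_wrist_torque(): the same for the moment, N m.
- status.current_opening(): finger opening in m.
- status.current_grasp_force(): force on a finger pad.
Only numpy, scipy, OpenCV 4.12 (cv2) and the standard library are available. Lean on these libraries where they do the work, as an engineer would, in place of code of your own. Each camera call takes 0.05 s, during which the arm holds its last target. There are 200 camera calls.

## Working session

There is one attempt and no reset: what is moved stays moved. The work goes in short steps, each a Python script; the robot and the scene stay as the last script left them, time stands still between calls to the robot, and variables do not carry over. Pictures are saved under pics/ and viewed, at most 10 in all, crops included, and the job is handed in when it is done.

```bash
mkdir -p pics
python3 - <<'E'
from plant import optics,status
import cv2,numpy as np
for n in("scene","side"):
    d=optics.get_image(n); cv2.imwrite(f"pics/{n}0.png",d["img"][:,:,::-1]); np.savez(f"{n}0.npz",**d)
    print(n,d["fx"],d["cx"],d["cy"],np.round(d["R"],3).tolist(),np.round(-d["R"].T@d["t"],3))
print(status.current_time(),status.current_wrist_force(),np.round(status.current_tool_rot(),3).tolist())
E
```

```text
scene 528.593762638623 275.0642636422533 220.88805580502523 [[-0.494, 0.869, -0.016], [0.67, 0.369, -0.645], [-0.554, -0.33, -0.764]] [1.228 0.394 1.057]
side 403.28717649428825 277.7012029939872 205.5624652346922 [[0.913, -0.407, 0.009], [-0.308, -0.705, -0.639], [0.267, 0.581, -0.769]] [ 0.338 -0.504  0.793]
0.1 [-0.25350637  0.37123857 -0.05392279] [[0.914, 0.407, -0.001], [0.407, -0.914, 0.002], [0.0, -0.002, -1.0]]
```

View pics/scene0.png

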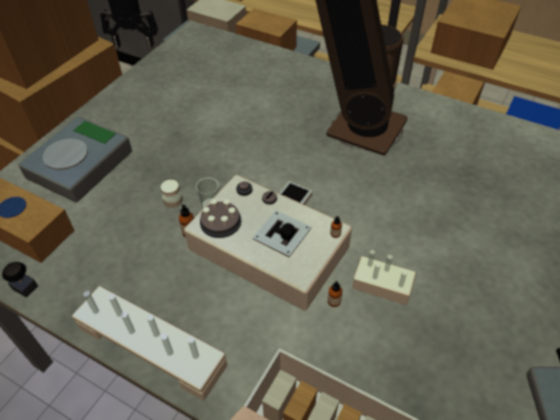

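View pics/side0.png

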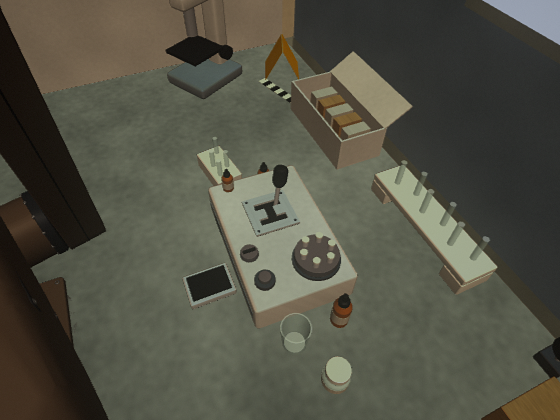

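Scene view: shaker at about (268,240) with gate plate at (282,233), lever knob over it, head at (220,216), button (244,187), dial (269,197). Side view: gate (271,213), knob (280,176), button (265,279), dial (249,253). Next, measure them.

```bash
cat > h.py <<'E'
import numpy as np,cv2
def cloud(d):
    v,u=np.mgrid[:420,:560]; z=d["range_z"]
    c=np.stack([(u-d["cx"])/d["fx"]*z,(v-d["cy"])/d["fy"]*z,z],-1)
    P=(c-d["t"])@d["R"]; P[z==0]=np.nan; return P
def ray(d,u,v,h):
    r=d["R"].T@np.array([(u-d["cx"])/d["fx"],(v-d["cy"])/d["fy"],1]); o=-d["R"].T@d["t"]
    return o+r*(h-o[2])/r[2]
def topdown(d,h,x0,y0,w=.4,s=1500):   # warp plane z=h: row down=-x, col right=-y
    n=int(w*s); K=np.array([[d["fx"],0,d["cx"]],[0,d["fy"],d["cy"]],[0,0,1]])
    H=K@np.c_[d["R"][:,0],d["R"][:,1],d["R"][:,2]*h+d["t"]]
    A=np.array([[0,-1/s,x0+w/2],[-1/s,0,y0+w/2],[0,0,1]])
    return cv2.warpPerspective(d["img"],H@A,(n,n),flags=cv2.WARP_INVERSE_MAP|cv2.INTER_CUBIC)
E
python3 - <<'E'
from h import *
ims=[]
for n in("scene","side"):
    d=dict(np.load(n+"0.npz")); P=cloud(d)
    m=((P[...,2]>.085)&(P[...,2]<.106)&(P[...,0]>.3)&(P[...,0]<1)&(abs(P[...,1])<.5)).astype(np.uint8)
    k,l,s,c=cv2.connectedComponentsWithStats(m); i=1+s[1:,4].argmax()
    q=P[l==i]; print(n,s[i],cv2.minAreaRect(q[:,:2].astype(np.float32)),np.median(q[:,2]))
    m=(P[...,2]>.165)&(P[...,2]<.21)&(abs(P[...,1])<.5)&(P[...,0]>.4)&(P[...,0]<.9)
    print("knob pts",m.sum(),np.nanmean(P[m],0),np.nanmin(P[m],0),np.nanmax(P[m],0))
    ims.append(d)
C=cv2.minAreaRect(q[:,:2].astype(np.float32))[0]
o=[]
for d in ims:
    o.append(topdown(d,.1,C[0],C[1],.4,1000))
print(C); cv2.imwrite("pics/td.png",np.hstack(o)[:,:,::-1])
E
```

```text
scene [ 185  175  167  119 8832] ((0.5544612407684326, -0.026753172278404236), (0.3403184711933136, 0.22218047082424164), 87.16668701171875) 0.09401399280962448
knob pts 178 [0.60180283 0.05199148 0.18195228] [0.58563115 0.03674419 0.16503185] [0.61343324 0.06577105 0.19091468]
side [  208   165   149   148 10867] ((0.5527904033660889, -0.028398796916007996), (0.3406054675579071, 0.21910913288593292), 87.50322723388672) 0.09219745430415065
knob pts 197 [0.5924962  0.04221097 0.17831894] [0.57765458 0.03105973 0.16510352] [0.61111727 0.0603272  0.18798051]
(0.5527904033660889, -0.028398796916007996)
```

View pics/td.png

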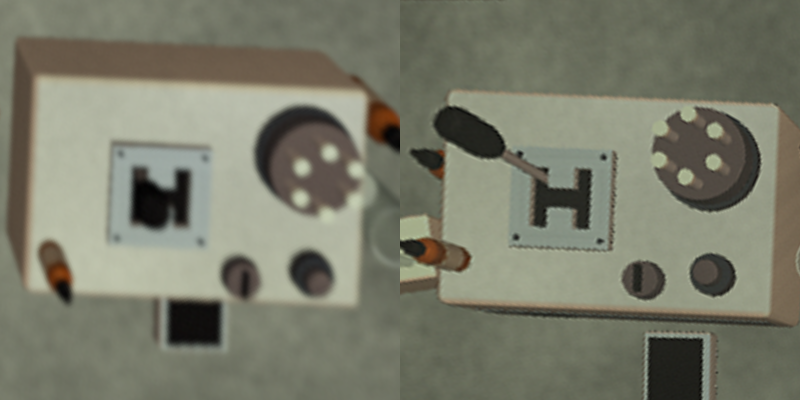

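Top-down warps (1 px/mm, plane 0.1 m): gate centre about (161,193) in the scene view and (163,199) in the side view. The lever is in the first slot (far left), with the button at the near right corner. I'll take a close look with the wrist camera.

```bash
cat >> h.py <<'E'
yaw=np.radians(-2.7)
X=np.array([np.cos(yaw),np.sin(yaw),0]);Y=np.array([-np.sin(yaw),np.cos(yaw),0]);Z=np.array([0,0,1.])
TR=np.c_[X,-Y,-Z]
def wrist():
    from plant import optics,status
    p=np.array(status.current_eef_pos());R=np.array(status.current_tool_rot())
    d=dict(optics.get_image("wrist")); T=d["tool_from_camera"]
    Rw=R@T[:3,:3]; tw=R@T[:3,3]+p
    d["R"]=Rw.T; d["t"]=-Rw.T@tw; return d
E
python3 - <<'E'
from h import *
from plant import arm,fingers,status
p=np.array(status.current_eef_pos()); arm.line_to(p+[0,0,.15],rate=.3)
arm.move_pose([.52,-.03,.40],TR); fingers.command_gripper(0)
d=wrist(); np.savez("w1.npz",**d); print(status.current_time(),status.current_wrist_force(),status.current_eef_pos(),-d["R"].T@d["t"])
cv2.imwrite("pics/w1.png",np.vstack([np.hstack([d["img"][:,80:480],topdown(d,.1,.553,-.028,.4,1000)[:400].repeat(1,0) if 0 else cv2.copyMakeBorder(topdown(d,.1,.553,-.028,.4,1000),0,20,0,0,0)])])[:,:,::-1])
P=cloud(d)
m=((P[...,2]>.085)&(P[...,2]<.106)); q=P[m]; print(cv2.minAreaRect(q[:,:2].astype(np.float32)))
m=(P[...,2]>.155)&(P[...,2]<.21); print("knob",m.sum(),np.nanmean(P[m],0),np.nanmin(P[m],0),np.nanmax(P[m],0))
E
```

```text
3.825 [ 0.06746275 -0.07055416  0.09030208] [ 0.52000448 -0.02998305  0.40003308] [ 0.59515737 -0.0331839   0.54222115]
((0.557647705078125, 0.031142830848693848), (0.5459243655204773, 0.21703983843326569), 87.23036193847656)
knob 959 [0.59572631 0.04519256 0.17838971] [0.57685474 0.02915249 0.15521001] [0.61324953 0.06410353 0.18827374]
```

View pics/w1.png

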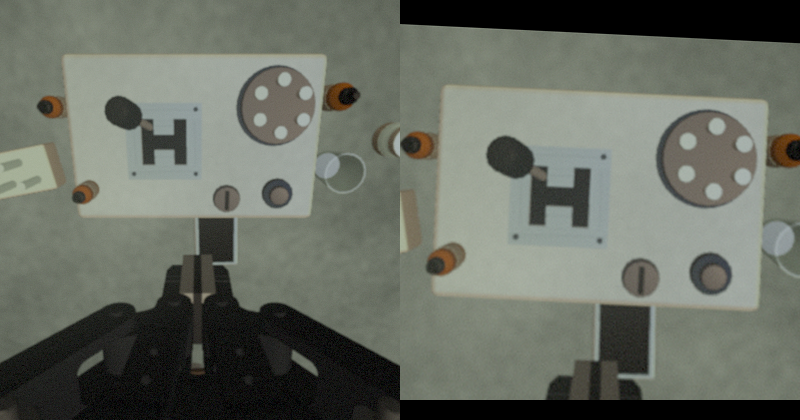

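Wrist view: plate screws at (603,157), (515,237) and (601,240) in the warp put the gate centre at about (0.556, 0.012). The button at (713,277) gives about (0.479, -0.139). Step 1: push the lever from the far side towards the robot, into the crossing.

```bash
cat >> h.py <<'E'
G=np.array([.556,.012,0])
def L(x,y,z): return G+X*x+Y*y+Z*z
def look(n,show=True):
    from plant import status
    d=wrist(); np.savez(n+".npz",**d); P=cloud(d)
    q=(P-G); lx=q@X; ly=q@Y; m=(P[...,2]>.15)&(P[...,2]<.205)&(abs(lx)<.07)&(abs(ly)<.075)
    print(n,"knob local",m.sum(),[np.round(f(a[m])*1000,0) for a in(lx,ly,P[...,2]) for f in(np.min,np.mean,np.max)])
    if show: cv2.imwrite(f"pics/{n}.png",d["img"][:,:,::-1])
E
python3 - <<'E'
from h import *
from plant import arm,status
arm.move_pose(L(.095,.041,.27),TR)
arm.line_to(L(.095,.041,.162),rate=.15)
f0=np.array(status.current_wrist_force())
for x in(.060,.045,.029):
    print(arm.line_to(L(x,.041,.162),rate=.05,force_limit=9),np.round(status.current_wrist_force()-f0,2))
print((np.array(status.current_eef_pos())-G)@X)
arm.line_to(L(.06,.041,.162),rate=.1)
arm.line_to(L(.06,.041,.27),rate=.25)
arm.move_pose(L(-.06,.03,.33),TR); look("w2"); print(status.current_time())
E
```

```text
False [ 2.64  1.37 -0.22]
False [1.09 0.13 0.37]
False [1.35 0.86 0.61]
0.028337996221295954
w2 knob local 1265 [np.float64(-13.0), np.float64(3.0), np.float64(19.0), np.float64(21.0), np.float64(39.0), np.float64(57.0), np.float64(158.0), np.float64(185.0), np.float64(192.0)]
8.975
```

View pics/w2.png

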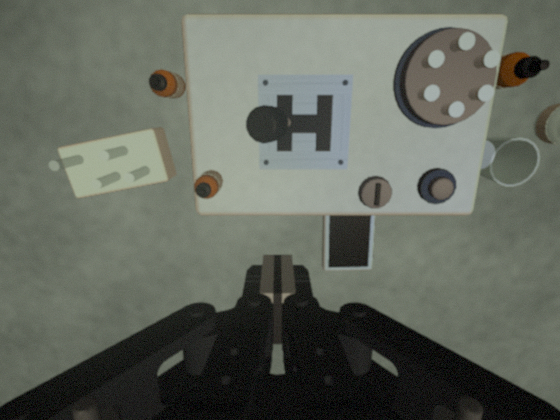

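The knob stands in line with the crossing (pixel (268,124), local x about +3 mm). Step 2: push it to the right from its left side.

Run:
```python
from h import *
from plant import arm,status
arm.move_pose(L(.002,.1,.27),TR)
arm.line_to(L(.002,.1,.164),rate=.15)
f0=np.array(status.current_wrist_force())
for y in(.06,.03,.0,-.012,-.024):
    s=arm.line_to(L(.002,y,.164),rate=.05,force_limit=8); print(s,np.round(status.current_wrist_force()-f0,2),((np.array(status.current_eef_pos())-G)@Y).round(4))
    if s: break
p=np.array(status.current_eef_pos())
arm.line_to(p+Y*.03,rate=.1)
arm.line_to(p+Y*.03+Z*.11,rate=.25)
arm.move_pose(L(-.06,-.03,.33),TR); look("w3"); print(status.current_time())
```

```text
False [-1.16  0.7  -0.61] 0.0598
False [-0.83  0.03 -1.06] 0.0293
False [-1.01  0.23 -0.74] -0.0006
False [-0.44  0.26 -0.51] -0.0126
True [-0.37  4.24  2.24] -0.0133
w3 knob local 1287 [np.float64(-12.0), np.float64(3.0), np.float64(18.0), np.float64(-59.0), np.float64(-41.0), np.float64(-23.0), np.float64(156.0), np.float64(184.0), np.float64(192.0)]
14.9667
```

View pics/w3.png

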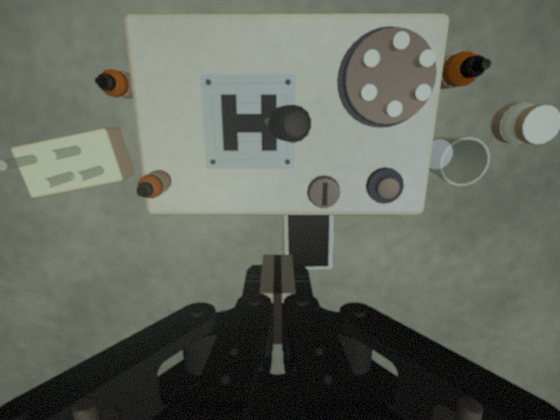

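The knob is at the right end of the crossing (pixel (290,124), local (3,-41) mm). Step 3: push it forward.

Run:
```python
from h import *
from plant import arm,status
arm.move_pose(L(-.055,-.041,.27),TR)
arm.line_to(L(-.055,-.041,.164),rate=.15)
f0=np.array(status.current_wrist_force())
for x in(-.02,0,.01,.03):
    s=arm.line_to(L(x,-.041,.164),rate=.05 if x<.03 else .03,force_limit=10); print(s,np.round(status.current_wrist_force()-f0,2),((np.array(status.current_eef_pos())-G)@X).round(4))
    if s: break
p=np.array(status.current_eef_pos())
arm.line_to(p-X*.04,rate=.1)
arm.line_to(p-X*.04+Z*.11,rate=.25)
arm.move_pose(L(-.08,-.09,.33),TR); look("w4"); print(status.current_time())
```

```text
False [-1.56  0.07  0.23] -0.0201
False [-1.43  0.42 -0.21] 0.0003
False [-0.98  1.06 -0.91] 0.0103
True [-8.01 -0.26  9.21] 0.0208
w4 knob local 1651 [np.float64(23.0), np.float64(40.0), np.float64(60.0), np.float64(-58.0), np.float64(-42.0), np.float64(-21.0), np.float64(151.0), np.float64(177.0), np.float64(187.0)]
20.1333
```

View pics/w4.png

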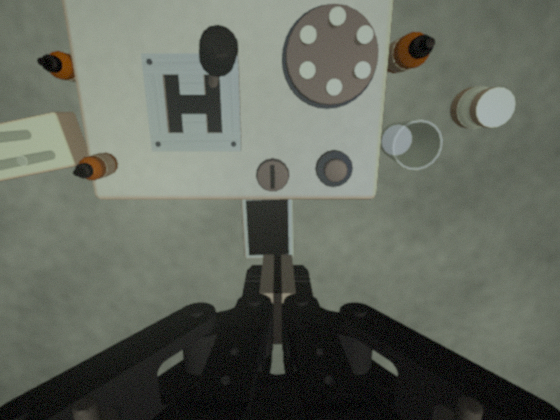

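The lever is fully home in the third slot: pixel (218,50), knob local (40,-42) mm, and it stopped against the end. The button top is at pixel (336,170). Step 4: press it.

Run:
```python
from h import *
from plant import arm,status
d=dict(np.load("w4.npz")); b=ray(d,336,170,.114); print(b)
arm.move_pose(b+Z*.1,TR); arm.line_to([b[0],b[1],.122],rate=.12)
f0=np.array(status.current_wrist_force())
for z in(.1125,.110,.101):
    s=arm.line_to([b[0],b[1],z],rate=.02,force_limit=14); print(s,np.round(status.current_wrist_force()-f0,2),np.round(status.current_eef_pos(),4))
    if s: break
arm.dwell(.3); print(np.round(status.current_wrist_force()-f0,2))
arm.line_to([b[0],b[1],.25],rate=.08)
arm.move_pose(L(-.08,-.09,.33),TR); look("w5"); print(status.current_time())
```

```text
[ 0.47999817 -0.13878737  0.114     ]
False [-0.49  0.25  2.44] [ 0.4801 -0.1389  0.1128]
False [-1.11  0.42  4.46] [ 0.4802 -0.1389  0.1103]
True [-1.49  1.69  5.07] [ 0.4802 -0.1389  0.1081]
[-2.3   0.66  4.71]
w5 knob local 1597 [np.float64(23.0), np.float64(40.0), np.float64(60.0), np.float64(-58.0), np.float64(-42.0), np.float64(-22.0), np.float64(150.0), np.float64(177.0), np.float64(187.0)]
25.6083
```

View pics/w5.png

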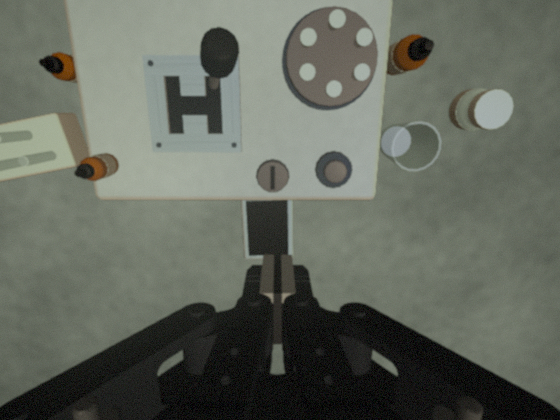

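```bash
python3 -c "
from plant import order
print(order.close_job())"
```

```text
the job is handed in; nothing more can be done
None
```

I pushed the lever home into the third slot, then pressed the start button once to its stop (about 5.9 mm by the fingertip height) and released it, and handed the job in after about 26 s; nothing else appeared to move, but I got no result back and could not confirm that the shaker is running.

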